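# Turn the yellow terminal cover face down

## Task

Slide the yellow-faced terminal cover plate out over the red-marked right-hand edge of its stand (right as the robot sees it) until you can get under it, pinch it there and turn it over, and lay it gently, yellow face down, on the dark square mat. Leave the blue cover where it lies, and do not drop the yellow one.

Things in the scene. Friction and masses are not known exactly. Their poses are not given: they have to be found in the camera images.
- cover_yellow: Rigid flat plate, 110 (its x) x 100 (its y) x 8 mm thick, 0.09-0.16 kg, yellow face with white windows, grey back. Origin mid-plate, mid-thickness; z points out of the yellow face. Starts flat on the stand, x along the stand's x within 4 deg, a 100 mm side 0-20 mm inside the red edge. Tips off if pushed out over 50 mm. Too wide to take across: pinch its 8 mm thickness.
- cover_blue: Second cover plate of the same size and build but with a blue face, lying beside the yellow one on the stand, about 30 mm from it, nearer to the robot or farther. Leave it there. Origin at its centre.
- stand: Fixed beige drawer box; flat aluminium top 130 mm above the table, 170 mm (its x) by 280 mm (its y). Origin on the table under the top's centre; its x points to the robot's left (+y) within 9 deg, so its right-hand edge, marked with a red strip, is at its x = -85 mm. The box under the top is set back 10 mm at that edge; the space beside it there is clear.
- mat: Fixed dark square rubber mat, 200 by 200 mm and 4 mm thick, lying on the table to the left or right of the stand, at least 70 mm from it. Origin at its centre, on the table; its x axis points away from the robot within 12 deg.
There are look-alikes about, which are no part of the job. Leave any brown or turquoise look-alike of the cover_yellow alone.

How it is judged:
By the outcome, as a careful person would: the job done as asked, in the order asked, and still so for the second after the job is handed in, with the robot touching nothing.
It also fails if it takes over 64 s, if anything falls off the work surface, if the arm or the gripper's body presses on something with over 40 N, if the wrist force passes 120 N, or if a joint passes its speed limit or range.

## Robot

A 7-joint arm with a two-finger parallel gripper is mounted at the origin on the work surface. World frame = base frame: x ahead of the robot, y to its left, z up, the work surface at z = 0. Lengths are in m, angles in rad, forces in N, time in s.
With the tool pointing down it reaches from about 0.4 to 0.85 m from the base axis. Payload 10.4 kg.
Tool frame: the origin (TCP) lies between the finger pads; the fingertips stand 22 mm ahead of it and the grasp point (between the pads) lies 3 mm ahead of it (r.nose_length is the distance from the TCP to the fingertips, in m); z points along the fingers, y is the line along which they close (so a half turn about z gives the same grasp; the last joint's range is limited). The gripper opens to 87 mm and grips with 3 to 60 N. Pads are 19 mm wide; open, the fingers measure 117 mm over their backs; the gripper's body (75 mm by 190 mm) begins 51 mm behind the grasp point.
Start: joints at [-1.338, 0.332, -0.065, 1.46, 0.022, 1.35, -0.088], TCP at [0.158, 0.605, 0.245] pointing down, gripper open.
Joint ranges: [-2.6, 2.6], [-0.5, 2.12], [-1.47, 1.34], [0.16, 2.42], [-1.27, 4.41], [0.06, 2.06], [-2.6, 2.6]. Speed limits (rad/s): [2.22, 2.22, 2.79, 2.79, 3.14, 3.14, 3.14].

## Interface

Orientations are given as a unit quaternion [x, y, z, w].
In Python, from bench import readout, cams, r gives the robot as it stands. The module is installed in compiled form; this text tells all that it offers.
- The arm moves only by the tool step_arm, never from a script. Its argument "deltas" is a list that holds one entry, the list of rows, each a list of 7 numbers: the turn, a rotation vector about the tool's x, y, z in rad, then the shift along the tool's x, y, z in m, then the opening in per cent of the stroke, from 0 (shut) to 100 (fully open). A call has 1 to 20 rows; each row is the pose to reach, as a shift and turn from the pose commanded when the call began, along the tool's axes at that moment; what a row does not reach only later rows make up. A row lasts 1/8 s, in which the tool goes at most 62.5 mm and 10.7 degrees, less where a joint would pass 70% of its speed; a pose out of reach is approached as far as the arm can. A call with a gripper value outside its range is refused whole. The fingers move at their own pace and stop on an object; "squeeze" is the grip in N (left out, the last holds). Time passes only in rows, so rows that repeat a pose let the fingers close. It gives the time, the measured TCP pose, the force, the opening and the grip force at its end, in the units of the state.
- readout.read_state(): the state, without advancing time (a new reading comes with each control period).
- cams.camera(name): name is "scene" or "top"; returns a dict with "img" (400x640x3 uint8, red, green, blue), "fx", "fy", "cx", "cy" (pixels), "k1" (the pictures are not rectified: a ray, as slopes to the right and down, at radius r is drawn at 1 + k1 r^2 times it, then the intrinsics apply), "origin" and "rotation" of the camera in the world. Camera axes: x right, y up, looking along -z (the intrinsics and any distortion apply to the point x, -y, -z); pixel columns grow to the right and rows downward; lengths in m; the calibration is good to about 2 mm. A picture is of the moment at which its call begins. There is no depth.
- r.close_job(): hands the job in; it is judged then, once.
The state is a dict: "time": time; "joint_positions": joint angles; "joint_vel": joint speeds; "joint_torque": joint torques, N m; "ee_pos": TCP position; "eef_rot": TCP orientation; "ft_force": force on the tool from outside, world axes, zero at the start; "torque": the same for the moment, N m; "width": finger opening in m; "grip_force": force on a finger pad.
Only numpy, scipy, OpenCV 4.12 (cv2) and the standard library are available. Lean on these libraries where they do the work, as an engineer would, in place of code of your own. Each camera call takes 0.05 s, during which the arm holds its last target. There are 200 camera calls.

## Working session

There is one attempt and no reset: what is moved stays moved. The work goes in short steps, Python scripts to look and compute and a tool call to move; the robot and the scene stay as the last step left them, time stands still between calls to the robot, and variables do not carry over. Pictures are saved under pics/ and viewed, at most 10 in all, crops included, and the job is handed in when it is done.

Besides the shell and the picture viewer there is one more tool, called as a command line: name --argument value ..., lists and objects as JSON in quotes. step_arm: Moves the arm, as the interface text tells. Its arguments: {"type":"object","properties":{"deltas":{"type":"array"},"squeeze":{"type":"number"}},"required":["deltas"]}

```bash
mkdir -p pics; cat > h.py <<'E'
import numpy as np, cv2
from scipy.spatial.transform import Rotation as R
from bench import readout, cams, r
def grab(n,f=None):
    c=cams.camera(n)
    if f: cv2.imwrite('pics/'+f,c['img'][:,:,::-1])
    return c
def rays(c,px):
    K=np.array([[c['fx'],0,c['cx']],[0,c['fy'],c['cy']],[0,0,1.]])
    u=cv2.undistortPoints(np.array(px,float).reshape(-1,1,2),K,np.array([c['k1'],0,0,0,0.])).reshape(-1,2)
    d=np.c_[u[:,0],-u[:,1],-np.ones(len(u))]
    return d@np.array(c['rotation']).T
def onz(c,px,z):
    d=rays(c,px);o=np.array(c['origin']);return o+d*((z-o[2])/d[:,2])[:,None]
E
python3 - <<'E'
from h import *
for n in('scene','top'):
    c=grab(n,n+'1.png');print(n,c['origin'],np.round(c['rotation'],3),c['fx'],c['k1'])
s=readout.read_state();print(s)
E
```

```text
scene [ 0.76192635 -0.42880198  0.85346617] [0.282 0.093 0.316 0.901] 451.87794248572493 -0.0987588493216171
top [ 0.39383385 -0.03840808  1.05130455] [ 0.026 -0.018 -0.704  0.71 ] 445.55038557578393 -0.03935245974432717
{'time': 0.1, 'joint_positions': array([-1.33761773,  0.33279616, -0.06472018,  1.4608554 ,  0.02158624,
        1.34987775, -0.08855366]), 'joint_vel': array([ 0.00053039, -0.00084317,  0.00059353, -0.00294204,  0.00148584,
        0.00133691,  0.00132754]), 'joint_torque': array([ 8.69714077e-04, -6.24536848e+01,  2.44713557e-02, -3.90717173e+01,
       -6.12625550e-02,  3.65271850e-02,  9.87983958e-05]), 'ee_pos': array([0.15803101, 0.60436852, 0.24384226]), 'eef_rot': array([ 1.27550080e-01,  9.91831937e-01, -6.17876334e-04, -6.15508874e-05]), 'ft_force': array([-0.19570497,  0.21183417,  1.2495552 ]), 'torque': array([-0.05843828, -0.01472622, -0.04821979]), 'grip_force': 0.0, 'width': 0.08719016245239712}
```

View pics/scene1.png

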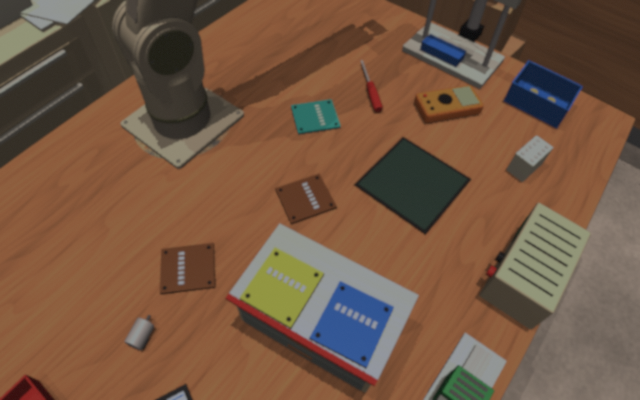

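View pics/top1.png

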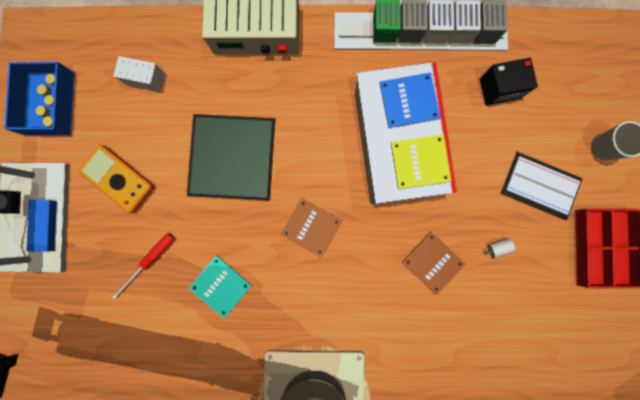

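The scene view shows the yellow cover at about (283,287) on the stand, blue farther out at (353,325), and the mat at (413,183). In the top view, yellow is at (420,162), blue at (408,100), the red edge runs about (435,65)-(455,190), and the mat is at (231,157), left of the stand.

```bash
cat >> h.py <<'E'
def poly(img,lo,hi,roi=None):
    h=cv2.cvtColor(img,cv2.COLOR_RGB2HSV);m=cv2.inRange(h,np.array(lo),np.array(hi))
    if roi: k=np.zeros_like(m);x0,y0,x1,y1=roi;k[y0:y1,x0:x1]=1;m=m*k
    m=cv2.morphologyEx(m,cv2.MORPH_CLOSE,np.ones((9,9)))
    cs=cv2.findContours(m,0,1)[0];c=max(cs,key=cv2.contourArea)
    return c
YEL=((24,120,80),(34,255,255));BLU=((104,120,80),(122,255,255));RED=((0,170,80),(6,255,255));MAT=((50,20,20),(100,120,90))
def rect(c,cont,z):
    # rectangle fitted on the plane z: centre, sides, angle of the side nearest world y (stand x)
    p=onz(c,cont.reshape(-1,2),z)[:,:2]
    (cx,cy),s,a=cv2.minAreaRect((p*1000).astype(np.float32))
    return np.round([cx,cy,*s,a],1)
E
python3 - <<'E'
from h import *
t=grab('top');s=grab('scene')
print('Y',rect(t,poly(t['img'],*YEL),.138),rect(s,poly(s['img'],*YEL),.138))
print('B',rect(t,poly(t['img'],*BLU,(350,60,460,140)),.138),rect(s,poly(s['img'],*BLU,(300,270,420,380)),.138))
print('M',rect(t,poly(t['img'],*MAT,(170,100,290,210)),.004),rect(s,poly(s['img'],*MAT,(340,120,480,240)),.004))
print('R',rect(t,poly(t['img'],*RED,(420,50,470,210)),.13),rect(s,poly(s['img'],*RED,(200,270,400,390)),.13))
h=cv2.cvtColor(t['img'],cv2.COLOR_RGB2HSV);print(h[75,372],h[195,385],h[130,375])
print('Stand',rect(t,poly(t['img'],(0,0,130),(179,60,255),(340,55,470,215)),.13))
E
```

```text
Traceback (most recent call last):
  File "h.py", line 24, in rect
    p=onz(c,cont.reshape(-1,2),z)[:,:2]
      ~~~^^^^^^^^^^^^^^^^^^^^^^^^
  File "h.py", line 14, in onz
    d=rays(c,px);o=np.array(c['origin']);return o+d*((z-o[2])/d[:,2])[:,None]
  File "h.py", line 12, in rays
    return d@np.array(c['rotation']).T
           ~^~~~~~~~~~~~~~~~~~~~~~~~~~
ValueError: matmul: Input operand 1 has a mismatch in its core dimension 0, with gufunc signature (n?,k),(k,m?)->(n?,m?) (size 4 is different from 3)
```

Rotation is a quaternion.

```bash
sed -i "s/return d@np.array(c\['rotation'\]).T/return R.from_quat(c['rotation']).apply(d)/" h.py
python3 - <<'E'
from h import *
t=grab('top');s=grab('scene')
print('Y',rect(t,poly(t['img'],*YEL),.138),rect(s,poly(s['img'],*YEL),.138))
print('B',rect(t,poly(t['img'],*BLU,(350,60,460,140)),.138),rect(s,poly(s['img'],*BLU,(300,270,420,380)),.138))
print('M',rect(t,poly(t['img'],*MAT,(170,100,290,210)),.004),rect(s,poly(s['img'],*MAT,(340,120,480,240)),.004))
print('R',rect(t,poly(t['img'],*RED,(420,50,470,210)),.13),rect(s,poly(s['img'],*RED,(200,270,400,390)),.13))
print('Stand',rect(t,poly(t['img'],(0,0,130),(179,60,255),(340,55,470,215)),.13))
E
```

```text
Y [ 540.  -221.8   97.7  108.9    8.6] [ 540.5 -222.9   97.7  108.9    8.7]
B [ 669.6 -199.1   99.1  108.6   10.9] [ 670.  -199.7   97.4  109.    11. ]
M [569.3 203.3 186.6 186.9  87.1] [569.  203.2 187.5 187.6  87.1]
R [ 615.8 -273.2  275.6    7.6    8.3] [ 615.5 -273.4  278.3    9.9    7.9]
Stand [ 602.6 -187.5  280.4  161.1    8.4]
```

```bash
cat >> h.py <<'E'
th=np.deg2rad(8.3);U=np.array([np.cos(th),np.sin(th),0]);V=np.array([-np.sin(th),np.cos(th),0]);Z=np.array([0,0,1.])
def uvz(u,v,z): return U*u+V*v+Z*z
def row(p,zax,yax):
    s=readout.read_state();Rc=R.from_quat(s['eef_rot'])
    zax=np.array(zax,float);zax/=np.linalg.norm(zax);yax=yax-zax*(zax@yax);yax/=np.linalg.norm(yax)
    Rt=R.from_matrix(np.c_[np.cross(yax,zax),yax,zax])
    w=(Rc.inv()*Rt).as_rotvec();d=Rc.inv().apply(np.array(p)-s['ee_pos'])
    print('turn',np.round(w,3),'deg',round(np.rad2deg(np.linalg.norm(w)),1),'shift',np.round(d,4))
def st():
    s=readout.read_state();Rm=R.from_quat(s['eef_rot']).as_matrix();p=s['ee_pos']
    print('t',round(s['time'],2),'p',p.round(4),'u',round(p@U,4),'v',round(p@V,4),'q',s['joint_positions'].round(2),'F',s['ft_force'].round(1),'w',round(s['width'],4),'g',round(s['grip_force'],1));print('x,y,z axes',Rm.T.round(3).tolist())
E
python3 - <<'E'
from h import *
row(uvz(.502,-.217,.23),-Z,U)
E
```

```text
turn [-0.    0.    1.17] deg 67.0 shift [-0.5469 -0.6289  0.0145]
```

step_arm --deltas '[[[0,0,0.1,-0.035,-0.04,0,75],[0,0,0.2,-0.07,-0.08,0,75],[0,0,0.29,-0.11,-0.126,0,75],[0,0,0.37,-0.145,-0.167,0,75],[0,0,0.45,-0.182,-0.209,0.005,75],[0,0,0.54,-0.22,-0.252,0.01,75],[0,0,0.63,-0.256,-0.294,0.01,75],[0,0,0.71,-0.292,-0.336,0.01,75],[0,0,0.79,-0.33,-0.378,0.01,75],[0,0,0.87,-0.365,-0.42,0.01,75],[0,0,0.95,-0.4,-0.462,0.01,75],[0,0,1.03,-0.438,-0.504,0.01,75],[0,0,1.1,-0.475,-0.546,0.0145,75],[0,0,1.17,-0.51,-0.588,0.0145,75],[0,0,1.17,-0.547,-0.629,0.0145,75],[0,0,1.17,-0.547,-0.629,0.0145,75],[0,0,1.17,-0.547,-0.629,0.0145,75]]]'

```text
time: 2.42
ee_pos: [0.528, -0.1418, 0.2297]
eef_rot: [0.654, 0.756, -0.0, -0.0]
ft_force: [-0.5, 0.3, 0.6]
width: 0.0655
grip_force: 0.0
```

```bash
python3 - <<'E'
from h import *
st();row(uvz(.502,-.217,.156),-Z,U)
E
```

```text
t 2.42 p [ 0.528  -0.1418  0.2297] u 0.502 v -0.2166 q [-0.51  0.2   0.79  1.73 -0.15  1.28  0.46] F [-0.5  0.3  0.6] w 0.0655 g 0.0
x,y,z axes [[-0.144, 0.99, 0.0], [0.99, 0.144, -0.001], [-0.001, 0.0, -1.0]]
turn [-0.001 -0.     0.   ] deg 0.0 shift [-0.0004  0.0001  0.0737]
```

step_arm --deltas '[[[0,0,0,0,0,0.035,75],[0,0,0,0,0,0.06,75],[0,0,0,0,0,0.0745,75],[0,0,0,0,0,0.0745,75],[0,0,0,-0.008,0,0.0745,75],[0,0,0,-0.016,0,0.0745,75],[0,0,0,-0.022,0,0.0745,75],[0,0,0,-0.028,0,0.0745,75],[0,0,0,-0.034,0,0.0745,75],[0,0,0,-0.04,0,0.0745,75],[0,0,0,-0.046,0,0.0745,75],[0,0,0,-0.051,0,0.0745,75],[0,0,0,-0.055,0,0.0745,75],[0,0,0,-0.058,0,0.0745,75],[0,0,0,-0.058,0,0.0745,75],[0,0,0,-0.058,0,0.0745,75]]]'

```text
time: 4.42
ee_pos: [0.5365, -0.1996, 0.1554]
eef_rot: [0.654, 0.756, -0.0, -0.0]
ft_force: [0.4, -0.8, 0.6]
width: 0.0653
grip_force: 0.0
```

```bash
python3 - <<'E'
from h import *
st();t=grab('top','t2.png');s=grab('scene','s2.png')
for c in(t,s):
    cn=poly(c['img'],*YEL);p=onz(c,cn.reshape(-1,2),.138);print(rect(c,cn,.138),'u',(p@U).min(),(p@U).max(),'v',(p@V).min(),(p@V).max())
E
```

```text
t 4.42 p [ 0.5365 -0.1996  0.1554] u 0.5021 v -0.275 q [-0.36  0.35  0.78  1.75 -0.27  1.15  0.64] F [ 0.4 -0.8  0.6] w 0.0653 g 0.0
x,y,z axes [[-0.145, 0.989, -0.0], [0.989, 0.145, -0.0], [-0.0, -0.0, -1.0]]
[678.7 575.3  47.8  20.3  29.7] u 0.7328973589315246 0.7759553787482354 v 0.45773074661100954 0.4873683724218256
[ 547.9 -279.3  101.6   87.     8.2] u 0.45102677545779557 0.5525928402300306 v -0.3990542940476655 -0.31206090476574244
```

View pics/s2.png

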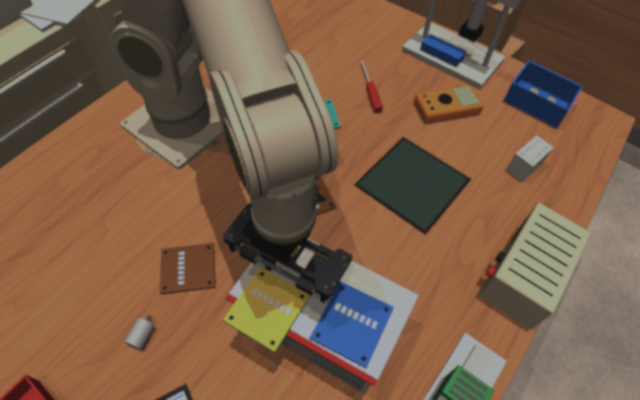

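The scene view shows the yellow plate pushed squarely to about (268,305), overhanging the red edge by about 36 mm, with blue untouched. I'll push 4 mm more, then retreat and reorient.

step_arm --deltas '[[[0,0,0,-0.002,0,0,75],[0,0,0,-0.004,0,0,75],[0,0,0,-0.004,0,0,75],[0,0,0,0.004,0,0,75],[0,0,0,0.012,0,-0.01,75],[0,0,0,0.012,0,-0.06,60],[0,0,0,0.012,0,-0.12,50],[0,0.15,0,-0.03,0,-0.16,45],[0,0.3,0,-0.07,0,-0.18,45],[0,0.45,0,-0.11,0,-0.18,45],[0,0.6,0,-0.15,0,-0.18,45],[0,0.75,0,-0.18,0,-0.18,45],[0,0.9,0,-0.2,0,-0.18,45],[0,0.9,0,-0.2,0,-0.18,45],[0,0.9,0,-0.2,0,-0.18,45]]]'

```text
time: 6.4
ee_pos: [0.5716, -0.3243, 0.2899]
eef_rot: [0.604, 0.726, 0.182, -0.272]
ft_force: [0.2, 0.7, -2.3]
width: 0.0391
grip_force: 0.0
```

```bash
python3 - <<'E'
from h import *
st()
E
```

```text
t 6.4 p [ 0.5716 -0.3243  0.2899] u 0.5188 v -0.4034 q [ 0.82  0.85 -0.44  0.77 -0.18  2.03  0.58] F [ 0.2  0.7 -2.3] w 0.0391 g 0.0
x,y,z axes [[-0.122, 0.778, 0.616], [0.977, 0.204, -0.064], [-0.175, 0.594, -0.785]]
```

```bash
cat > kin.py <<'E'
from h import *
import itertools
Q=[[-1.33761773,0.33279616,-0.06472018,1.4608554,0.02158624,1.34987775,-0.08855366],[-0.51,0.2,0.79,1.73,-0.15,1.28,0.46],[-0.36,0.35,0.78,1.75,-0.27,1.15,0.64],[0.82,0.85,-0.44,0.77,-0.18,2.03,0.58]]
P=np.array([[.15803,.60437,.24384],[.528,-.1418,.2297],[.5365,-.1996,.1554],[.5716,-.3243,.2899]])
T=[R.from_quat([.12755,.99183,-.0006,-.00006]),R.from_quat([.654,.756,0,0]),R.from_quat([.654,.756,0,0]),R.from_quat([.604,.726,.182,-.272])]
def fr(q,s):
    A=R.identity();out=[]
    for i in range(7):
        A=A*R.from_rotvec(q[i]*s[i]*(np.array([0,0,1.]) if i%2==0 else np.array([0,1.,0])));out.append(A)
    return out
if __name__=='__main__':
  res=[]
  for s in itertools.product([1,-1],repeat=7):
    if s[1]<0: continue
    D=[fr(q,s)[-1].inv()*t for q,t in zip(Q,T)]   # base offset absorbed if zero
    m=R.concatenate(D).mean();e=max((m.inv()*d).magnitude() for d in D);res.append((e,s,m.as_rotvec().round(3)))
  res.sort(key=lambda a:a[0]);print(*res[:4],sep='\n')
  s=res[0][1]
  A=[];b=[]
  for q,p in zip(Q,P):
    f=fr(q,s);A.append(np.c_[Z,f[1].apply(Z),f[1].apply([1,0,0]),f[3].apply(Z),f[3].apply([1,0,0]),f[6].apply(Z)]);b.append(p)
  A=np.vstack(A);b=np.hstack(b);x,*_=np.linalg.lstsq(A,b,rcond=None);print(x.round(3),np.abs(A@x-b).max())
E
python3 kin.py
```

```text
(0.007223474494930119, (-1, 1, -1, 1, -1, 1, -1), array([ 2.00e-03, -1.00e-03,  1.57e+00]))
(0.2643580112212435, (-1, 1, -1, -1, -1, -1, -1), array([-0.506, -0.448,  1.517]))
(0.3017595270888634, (-1, 1, -1, 1, 1, 1, -1), array([-0.291,  0.054,  1.594]))
(0.31017096756429324, (-1, 1, -1, -1, 1, -1, -1), array([-0.218, -0.505,  1.508]))
[ 0.203  0.333 -0.008  0.519 -0.036  0.195] 0.0484208682401364
```

```bash
python3 - <<'E'
from kin import *
s=(-1,1,-1,1,-1,1,-1);X=[1,0,0];Y=[0,1,0]
c={'x5':(5,X),'x2':(2,X),'x0':(0,X),'y1':(1,Y),'y3':(3,Y),'y5':(5,Y),'x1':(1,X),'x3':(3,X),'x4':(4,X)}
for n in (0,1,2):
 L=[]
 for k in itertools.combinations(c,n):
  A=np.vstack([np.c_[(lambda f:[Z,f[1].apply(Z),f[3].apply(Z),f[6].apply(Z)]+[f[c[j][0]].apply(c[j][1]) for j in k])(fr(q,s))].T for q in Q])
  b=P.ravel();x,*_=np.linalg.lstsq(A,b,rcond=None);L.append((np.abs(A@x-b).max().round(4),k,x.round(3)))
 L.sort(key=lambda a:a[0]);print(*L[:3],sep='\n')
E
```

```text
(np.float64(0.0488), (), array([0.242, 0.318, 0.525, 0.182]))
(np.float64(0.0093), ('y1',), array([ 0.243,  0.444,  0.484,  0.31 , -0.041]))
(np.float64(0.0102), ('y3',), array([ 0.278,  0.429,  0.502,  0.33 , -0.041]))
(np.float64(0.0139), ('y5',), array([ 0.282,  0.425,  0.505,  0.323, -0.039]))
(np.float64(0.0016), ('y1', 'y3'), array([ 0.262,  0.45 ,  0.489,  0.335, -0.023, -0.022]))
(np.float64(0.004), ('y1', 'y5'), array([ 0.262,  0.452,  0.489,  0.334, -0.026, -0.02 ]))
(np.float64(0.008), ('y3', 'x3'), array([ 0.251,  0.427,  0.496,  0.332, -0.041, -0.033]))
```

```bash
cat >> kin.py <<'E'
from scipy.optimize import least_squares
S=(-1,1,-1,1,-1,1,-1)
LO=np.array([-2.6,-.5,-1.47,.16,-1.27,.06,-2.6])+.08;HI=np.array([2.6,2.12,1.34,2.42,4.41,2.06,2.6])-.08
def fk(q):
    f=fr(q,S);p=Z*.262+f[1].apply([0,-.023,.45])+f[3].apply([0,-.022,.489])+f[6].apply([0,0,.335])
    return p,f[6]*R.from_rotvec([0,0,np.pi/2])
def ik(p,Rt,seeds,wreg=.003):
    best=None
    for q0 in seeds:
        def e(q):
            a,b=fk(q);return np.r_[(a-p)*10,(b.inv()*Rt).as_rotvec()*3,wreg*(q-q0)]
        o=least_squares(e,np.clip(q0,LO+.01,HI-.01),bounds=(LO,HI));er=np.abs(e(o.x)[:6]).max()
        if er<.03:
            c=np.abs(o.x-q0).max()
            if best is None or c<best[0]: best=(c,o.x,er)
    return best
def axes(zax,yax):
    zax=np.array(zax)/np.linalg.norm(zax);yax=yax-zax*(zax@yax);yax/=np.linalg.norm(yax)
    return R.from_matrix(np.c_[np.cross(yax,zax),yax,zax])
rng=np.random.default_rng(0)
seeds=[rng.uniform(LO,HI) for _ in range(25)]
def grasp(al,sg,back=0,ug=.502,vg=-.390,z=.134):
    a=np.deg2rad(al);d=np.sin(a)*U+np.cos(a)*V
    return uvz(ug,vg,z)-.003*d-back*d,axes(d,sg*Z)
E
cat > a.py <<'E'
from kin import *
q=readout.read_state()['joint_positions']
p,b=fk(q);s=readout.read_state();print('fk err',(p-s['ee_pos']).round(4))
for al in(20,30,35,40,45,55):
  for sg in(1,-1):
    sol=[ik(*grasp(al,sg),[x]) for x in seeds];sol=[x for x in sol if x]
    sol.sort(key=lambda x:np.abs(x[1]-q).max())
    print(al,sg,len(sol),[x[1].round(2).tolist() for x in sol[:2]])
E
python3 a.py
```

```text
fk err [-0.0011  0.0035  0.0014]
20 1 9 [[1.41, 1.62, -1.39, 0.99, -0.02, 1.79, 1.75], [1.41, 1.62, -1.39, 0.99, -0.02, 1.79, 1.75]]
20 -1 15 [[1.02, 1.21, -0.29, 1.03, -0.92, 1.98, -0.89], [1.02, 1.21, -0.29, 1.03, -0.92, 1.98, -0.89]]
30 1 9 [[1.55, 1.61, -1.39, 1.17, -0.03, 1.57, 1.75], [1.55, 1.61, -1.39, 1.17, -0.03, 1.57, 1.75]]
30 -1 13 [[0.91, 1.1, 0.0, 1.22, -1.19, 1.95, -0.75], [0.91, 1.1, 0.0, 1.22, -1.19, 1.95, -0.75]]
35 1 9 [[1.62, 1.61, -1.39, 1.26, -0.04, 1.46, 1.76], [1.62, 1.61, -1.39, 1.26, -0.04, 1.46, 1.76]]
35 -1 12 [[0.97, 1.06, -0.06, 1.31, -1.19, 1.86, -0.73], [0.97, 1.06, -0.06, 1.31, -1.19, 1.86, -0.73]]
40 1 8 [[1.69, 1.61, -1.39, 1.35, -0.04, 1.36, 1.76], [1.69, 1.61, -1.39, 1.35, -0.04, 1.36, 1.76]]
40 -1 12 [[1.03, 1.02, -0.12, 1.39, -1.19, 1.77, -0.72], [1.03, 1.02, -0.12, 1.39, -1.19, 1.77, -0.72]]
45 1 8 [[1.75, 1.61, -1.39, 1.43, -0.05, 1.25, 1.77], [1.75, 1.61, -1.39, 1.43, -0.05, 1.25, 1.77]]
45 -1 12 [[1.11, 0.99, -0.2, 1.47, -1.19, 1.67, -0.7], [1.11, 0.99, -0.2, 1.47, -1.19, 1.67, -0.7]]
55 1 5 [[1.87, 1.61, -1.39, 1.6, -0.06, 1.03, 1.78], [1.87, 1.61, -1.39, 1.6, -0.06, 1.03, 1.78]]
55 -1 8 [[1.3, 0.95, -0.4, 1.63, -1.19, 1.45, -0.66], [1.3, 0.95, -0.4, 1.63, -1.19, 1.45, -0.66]]
```

```bash
cat >> kin.py <<'E'
AL=40
pg,Rg=grasp(AL,-1)
Rp0=R.from_matrix(np.c_[V,-U,Z]);c0=uvz(.502,-.348,.134)
Rpt=Rp0.inv()*Rg; tp=Rp0.inv().apply(pg-c0)  # tool in plate frame
MATC=np.array([.569,.203,.004])
def lay(psi,tau,dz=0,c=MATC):
    t=np.deg2rad(tau);h=np.array([np.cos(np.deg2rad(psi)),np.sin(np.deg2rad(psi)),0])
    px=np.cos(t)*h-np.sin(t)*Z;pz=-(np.sin(t)*h+np.cos(t)*Z)
    Rp=R.from_matrix(np.c_[px,np.cross(pz,px),pz]);ce=c+.055*h-.055*px-.004*pz+dz*Z
    return ce+Rp.apply(tp),Rp*Rpt
def bodyz(p,Rt): return min((p+Rt.apply([sx*.0375,sy*.095,-.048]))[2] for sx in(1,-1) for sy in(1,-1))
E
cat > b.py <<'E'
from kin import *
qg=np.array([1.03,1.02,-.12,1.39,-1.19,1.77,-.72]);qg=ik(pg,Rg,[qg])[1];print(qg.round(2))
sd=[qg,np.array([-1.3,.4,0,1.5,0,1.3,0]),np.array([-.5,.3,0,1.6,0,1.3,1.5]),np.array([-.3,.3,0,1.6,0,1.3,-1.5]),np.array([-.3,.3,0,1.6,1.5,1,0])]+seeds[:8]
for tau in(60,70):
 for psi in range(0,360,30):
  p,Rt=lay(psi,tau);b=bodyz(p,Rt)
  sol=[x for x in (ik(p,Rt,[s]) for s in sd) if x]
  if sol:
    sol.sort(key=lambda x:np.abs(x[1]-qg).max());print(tau,psi,'body',round(b,3),len(sol),sol[0][1].round(2),'toolz',Rt.as_matrix()[:,2].round(2))
  else: print(tau,psi,'none',round(b,3))
E
python3 b.py
```

```text
[ 1.03  1.02 -0.12  1.39 -1.19  1.77 -0.72]
60 0 body 0.055 9 [ 0.94  0.62 -1.14  2.1  -0.5   0.31  0.66] toolz [ 0.38  0.64 -0.66]
60 30 body 0.055 7 [ 0.92  1.01 -1.27  1.77  0.14  0.83  0.55] toolz [ 0.01  0.75 -0.66]
60 60 body 0.055 7 [ 0.64  1.08 -1.15  1.42  0.12  1.32  0.91] toolz [-0.37  0.65 -0.66]
60 90 body 0.055 8 [ 0.32  1.13 -0.99  1.1   0.16  1.74  1.25] toolz [-0.64  0.38 -0.66]
60 120 none 0.055
60 150 none 0.055
60 180 none 0.055
60 210 none 0.055
60 240 body 0.055 9 [-1.65  0.99  1.17  1.79 -0.06  0.99 -2.52] toolz [ 0.37 -0.65 -0.66]
60 270 body 0.055 9 [-1.79  0.7   1.16  2.12  0.39  0.5  -2.52] toolz [ 0.64 -0.38 -0.66]
60 300 none 0.055
60 330 body 0.055 5 [ 0.95  0.62 -1.39  2.29  2.06  0.36 -2.39] toolz [ 0.65  0.37 -0.66]
70 0 body 0.078 9 [ 0.63  0.49 -0.8   1.96 -0.66  0.57  0.6 ] toolz [ 0.26  0.64 -0.72]
70 30 body 0.078 8 [ 0.78  0.98 -1.22  1.63  0.15  0.99  0.39] toolz [-0.09  0.69 -0.72]
70 60 body 0.078 7 [ 0.47  1.01 -1.01  1.32  0.07  1.42  0.8 ] toolz [-0.43  0.55 -0.72]
70 90 body 0.078 8 [ 0.21  1.08 -0.91  1.06  0.18  1.78  1.13] toolz [-0.64  0.26 -0.72]
70 120 body 0.078 5 [-0.1   1.05 -0.59  0.94  0.19  1.98  1.61] toolz [-0.69 -0.09 -0.72]
70 150 body 0.078 4 [-0.33  0.97 -0.36  1.01  0.32  1.98  2.09] toolz [-0.55 -0.43 -0.72]
70 180 body 0.078 4 [-0.26  0.92 -0.67  1.22  0.75  1.93  2.33] toolz [-0.26 -0.64 -0.72]
70 210 body 0.078 4 [-0.04  0.96 -1.1   1.51  1.21  1.93  2.52] toolz [ 0.09 -0.69 -0.72]
70 240 body 0.078 9 [-1.73  0.91  1.26  1.92 -0.13  0.84 -2.52] toolz [ 0.43 -0.55 -0.72]
70 270 body 0.078 10 [-1.8   0.56  1.23  2.2   0.4   0.38 -2.52] toolz [ 0.64 -0.26 -0.72]
70 300 none 0.078
70 330 body 0.078 9 [ 0.53  0.28 -0.79  2.2  -1.19  0.14  0.57] toolz [ 0.55  0.43 -0.72]
```

```bash
cat > c.py <<'E'
from kin import *
t=cv2.imread('pics/top1.png')[140:290,440:600];s=cv2.imread('pics/scene1.png')[300:400,90:250]
cv2.imwrite('pics/crop.png',np.vstack([cv2.resize(t,None,fx=3,fy=3),cv2.resize(s,None,fx=3,fy=3)])[:,:])
T=grab('top')
for px in((518,153),(581,185),(502,193),(567,217),(500,248)):print(px,onz(T,[px],0.0).round(3),onz(T,[px],0.03).round(3))
qc=readout.read_state()['joint_positions'];qg=np.array([1.03,1.02,-.12,1.39,-1.19,1.77,-.72])
pb,Rb=grasp(AL,-1,.07);qb=ik(pb,Rb,[qg]);print('back',pb.round(3),qb[1].round(2),'flange',(pb+Rb.apply([0,0,-.2])).round(3))
E
python3 c.py
```

```text
(518, 153) [[ 0.584 -0.483  0.   ]] [[ 0.579 -0.47   0.03 ]]
(581, 185) [[ 0.509 -0.634  0.   ]] [[ 0.506 -0.617  0.03 ]]
(502, 193) [[ 0.488 -0.443  0.   ]] [[ 0.485 -0.431  0.03 ]]
(567, 217) [[ 0.432 -0.598  0.   ]] [[ 0.431 -0.582  0.03 ]]
(500, 248) [[ 0.358 -0.436  0.   ]] [[ 0.359 -0.425  0.03 ]]
back [ 0.515 -0.376  0.134] [ 1.09  1.07 -0.09  1.28 -1.16  1.87 -0.75] flange [ 0.41  -0.546  0.134]
```

View pics/crop.png

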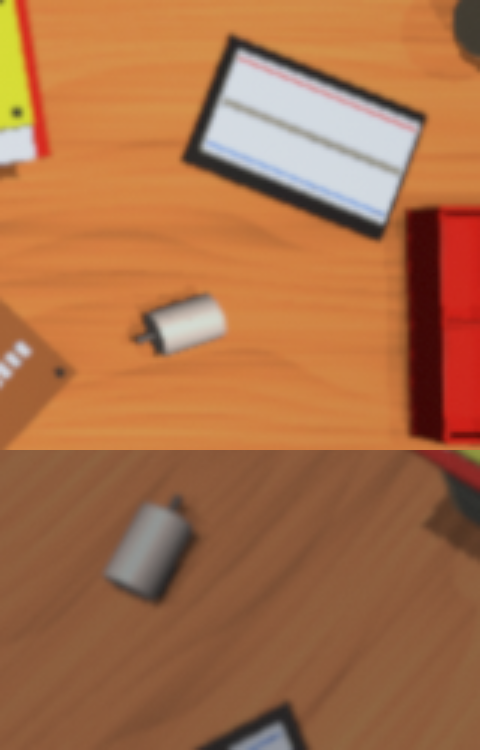

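The crop shows the flat tablet's corner at top-image (502,193) and scene-image (186,385), and a small motor at (500,248). I'll check the tablet height and generate the approach path.

```bash
cat > d.py <<'E'
from kin import *
S_=grab('scene')
for z in(0,.01,.02,.03):print(z,onz(S_,[(186,385)],z).round(3))
qc=readout.read_state()['joint_positions'];s=readout.read_state()
pb,Rb=grasp(AL,-1,.06);qb=ik(pb,Rb,[np.array([1.09,1.07,-.09,1.28,-1.16,1.87,-.75])])[1]
# waypoint above
pa,Ra=grasp(AL,-1,.09,z=.22);qa=ik(pa,Ra,[qb])[1];print(qa.round(2),qb.round(2))
Rc=R.from_quat(s['eef_rot']);P0,R0=fk(qc)
for k in range(1,9):
    p,Rt=fk(qc+(qa-qc)*k/8)
    print(np.r_[(R0.inv()*Rt).as_rotvec(),R0.inv().apply(p-P0)].round(3).tolist(),p.round(3),'body',round(bodyz(p,Rt),3))
E
python3 d.py
```

```text
0 [[ 0.489 -0.439  0.   ]]
0.01 [[ 0.492 -0.439  0.01 ]]
0.02 [[ 0.495 -0.439  0.02 ]]
0.03 [[ 0.498 -0.439  0.03 ]]
[ 1.12  0.96 -0.09  1.28 -1.19  1.92 -0.86] [ 1.08  1.06 -0.09  1.3  -1.16  1.85 -0.74]
[-0.032, 0.128, 0.211, -0.006, -0.01, 0.019] [ 0.559 -0.318  0.275] body 0.266
[-0.052, 0.264, 0.426, -0.012, -0.019, 0.033] [ 0.548 -0.316  0.261] body 0.233
[-0.061, 0.41, 0.645, -0.019, -0.027, 0.042] [ 0.539 -0.317  0.25 ] body 0.203
[-0.056, 0.565, 0.863, -0.027, -0.035, 0.047] [ 0.532 -0.321  0.241] body 0.177
[-0.037, 0.731, 1.077, -0.037, -0.043, 0.048] [ 0.525 -0.331  0.235] body 0.155
[-0.002, 0.909, 1.285, -0.051, -0.051, 0.044] [ 0.519 -0.346  0.23 ] body 0.14
[0.05, 1.1, 1.482, -0.069, -0.061, 0.036] [ 0.513 -0.366  0.225] body 0.129
[0.123, 1.305, 1.661, -0.092, -0.075, 0.026] [ 0.504 -0.393  0.22 ] body 0.125
```

step_arm --deltas '[[[-0.02,0.065,0.105,-0.003,-0.005,0.01,45],[-0.03,0.13,0.21,-0.006,-0.01,0.019,45],[-0.04,0.195,0.32,-0.009,-0.015,0.026,45],[-0.05,0.265,0.425,-0.012,-0.019,0.033,45],[-0.057,0.335,0.535,-0.015,-0.023,0.038,45],[-0.06,0.41,0.645,-0.019,-0.027,0.042,45],[-0.058,0.485,0.755,-0.023,-0.031,0.045,45],[-0.056,0.565,0.863,-0.027,-0.035,0.047,45],[-0.047,0.65,0.97,-0.032,-0.039,0.048,45],[-0.037,0.73,1.077,-0.037,-0.043,0.048,45],[-0.02,0.82,1.18,-0.044,-0.047,0.046,45],[0,0.91,1.285,-0.051,-0.051,0.044,45],[0.025,1.0,1.385,-0.06,-0.056,0.04,45],[0.05,1.1,1.48,-0.069,-0.061,0.036,45],[0.085,1.2,1.57,-0.08,-0.068,0.031,45],[0.123,1.305,1.66,-0.092,-0.075,0.026,45],[0.123,1.305,1.66,-0.092,-0.075,0.026,45],[0.123,1.305,1.66,-0.092,-0.075,0.026,45]]]'

```text
time: 8.75
ee_pos: [0.5052, -0.3963, 0.2182]
eef_rot: [0.683, -0.192, 0.193, -0.678]
ft_force: [-0.1, 0.1, 0.3]
width: 0.039
grip_force: 0.0
```

```bash
python3 - <<'E'
from kin import *
st()
for c in(grab('top','t3.png'),grab('scene','s3.png')):
    cn=poly(c['img'],*YEL,(150,100,470,390));p=onz(c,cn.reshape(-1,2),.138);print(rect(c,cn,.138),'u',(p@U).min(),(p@U).max(),'v',(p@V).min(),(p@V).max())
for back in(.06,0):
    p,Rt=grasp(AL,-1,back);M=Rt.as_matrix();row(p,M[:,2],M[:,1])
E
```

```text
t 8.75 p [ 0.5052 -0.3963  0.2182] u 0.4427 v -0.4651 q [ 1.2   0.96 -0.24  1.26 -1.1   1.86 -0.9 ] F [-0.1  0.1  0.3] w 0.039 g 0.0
x,y,z axes [[0.852, -0.523, 0.003], [-0.001, -0.007, -1.0], [0.523, 0.852, -0.007]]
[ 545.8 -270.4  100.1  110.1    8.4] u 0.4510065528377937 0.5511618303601666 v -0.4013046298047409 -0.29118173043021617
[ 546.2 -272.   101.5  109.8    8.5] u 0.4504867169736417 0.5520856425369548 v -0.4027047045588935 -0.29294159994006663
turn [0.005 0.003 0.003] deg 0.4 shift [-0.0031  0.0844  0.0327]
turn [0.005 0.003 0.003] deg 0.4 shift [-0.0029  0.0841  0.0927]
```

View pics/s3.png

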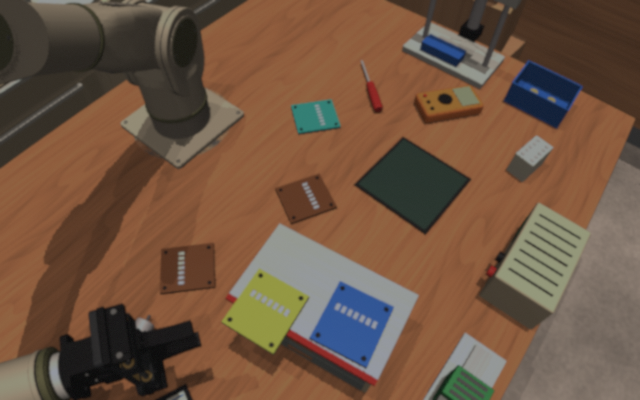

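The scene view shows the plate flat at (265,310), overhanging about 39 mm, with the gripper beside and above it at lower left, ready to come in.

step_arm --deltas '[[[0.005,0.003,0.003,-0.003,0.04,0.02,45],[0.005,0.003,0.003,-0.003,0.07,0.03,45],[0.005,0.003,0.003,-0.003,0.084,0.033,45],[0.005,0.003,0.003,-0.003,0.084,0.033,45],[0.005,0.003,0.003,-0.003,0.084,0.05,45],[0.005,0.003,0.003,-0.003,0.084,0.065,45],[0.005,0.003,0.003,-0.003,0.084,0.08,45],[0.005,0.003,0.003,-0.003,0.084,0.089,45],[0.005,0.003,0.003,-0.003,0.084,0.0927,45],[0.005,0.003,0.003,-0.003,0.084,0.0927,45]]]'

```text
time: 10.1
ee_pos: [0.5504, -0.3167, 0.1335]
eef_rot: [-0.679, 0.195, -0.193, 0.681]
ft_force: [0.5, -0.4, 0.5]
width: 0.0392
grip_force: 0.0
```

```bash
python3 - <<'E'
from kin import *
st();p,Rt=grasp(AL,-1,0);M=Rt.as_matrix();row(p,M[:,2],M[:,1])
E
```

```text
t 10.1 p [ 0.5504 -0.3167  0.1335] u 0.499 v -0.3928 q [ 1.13  1.02 -0.27  1.4  -1.1   1.7  -0.76] F [ 0.5 -0.4  0.5] w 0.0392 g 0.0
x,y,z axes [[0.85, -0.528, -0.004], [-0.003, 0.003, -1.0], [0.528, 0.85, 0.001]]
turn [-0.001 -0.002 -0.004] deg 0.3 shift [ 0.0005 -0.0005  0.0011]
```

step_arm --deltas '[[[0,0,0,0,-0.0005,0.001,20],[0,0,0,0,-0.0005,0.001,14],[0,0,0,0,-0.0005,0.001,5],[0,0,0,0,-0.0005,0.001,0],[0,0,0,0,-0.0005,0.001,0],[0,0,0,0,-0.0005,0.001,0],[0,0,0,0,-0.0005,0.001,0]]]' --squeeze 35

```text
time: 10.98
ee_pos: [0.551, -0.3159, 0.1341]
eef_rot: [-0.679, 0.195, -0.193, 0.681]
ft_force: [-0.8, -0.7, 1.5]
width: 0.0081
grip_force: 35.0
```

```bash
cat > e.py <<'E'
from kin import *
import sys
st()
s=readout.read_state();q0=s['joint_positions']
# lifted start and lay candidates, tracking joints step by step
P0,R0=s['ee_pos'],R.from_quat(s['eef_rot'])
ql=ik(P0+.12*Z,R0,[q0])[1];print('lift',ql.round(2))
for psi in(15,30,45,60):
  for tau in(40,50,60):
    p,Rt=lay(psi,tau,.06);x=ik(p,Rt,[ql])
    x and print(psi,tau,x[1].round(2),'dmax',x[0].round(2),'body',round(bodyz(*lay(psi,tau)),3),Rt.as_matrix()[:,2].round(2))
E
python3 e.py
```

```text
t 10.97 p [ 0.551  -0.3159  0.1341] u 0.4996 v -0.3921 q [ 1.13  1.02 -0.27  1.4  -1.1   1.7  -0.76] F [-0.8 -0.7  1.5] w 0.0081 g 35.0
x,y,z axes [[0.85, -0.528, -0.003], [-0.002, 0.003, -1.0], [0.528, 0.85, 0.001]]
lift [ 1.15  0.85 -0.3   1.43 -1.15  1.74 -0.9 ]
15 40 [ 1.23  0.91 -1.39  2.16 -0.3   0.31  1.04] dmax 1.94 body 0.006 [ 0.4   0.77 -0.49]
15 50 [ 1.14  0.8  -1.37  2.05 -0.19  0.47  0.71] dmax 1.62 body 0.031 [ 0.31  0.75 -0.59]
15 60 [ 0.9   0.58 -1.1   1.92 -0.46  0.68  0.74] dmax 1.64 body 0.055 [ 0.2   0.72 -0.66]
30 40 [ 1.15  1.02 -1.35  1.97 -0.11  0.63  1.04] dmax 1.94 body 0.006 [ 0.19  0.85 -0.49]
30 50 [ 0.99  0.79 -1.19  1.87 -0.3   0.77  0.98] dmax 1.89 body 0.031 [ 0.11  0.8  -0.59]
30 60 [ 0.78  0.67 -1.    1.75 -0.37  0.92  0.85] dmax 1.75 body 0.055 [ 0.01  0.75 -0.66]
45 40 [ 0.97  0.97 -1.18  1.77 -0.23  0.95  1.26] dmax 2.16 body 0.006 [-0.04  0.87 -0.49]
45 50 [ 0.82  0.83 -1.06  1.69 -0.28  1.04  1.12] dmax 2.02 body 0.031 [-0.11  0.8  -0.59]
45 60 [ 0.65  0.76 -0.94  1.58 -0.27  1.16  0.94] dmax 1.84 body 0.055 [-0.18  0.73 -0.66]
60 40 [ 0.78  0.99 -1.06  1.55 -0.22  1.23  1.37] dmax 2.27 body 0.006 [-0.26  0.83 -0.49]
60 50 [ 0.66  0.9  -0.98  1.49 -0.21  1.3   1.21] dmax 2.11 body 0.031 [-0.31  0.75 -0.59]
60 60 [ 0.52  0.85 -0.9   1.4  -0.18  1.38  1.04] dmax 1.95 body 0.055 [-0.37  0.65 -0.66]
```

step_arm --deltas '[[[0,0,0,0,-0.01,0,0],[0,0,0,0,-0.03,0,0],[0,0,0,0,-0.06,0,0],[0,0,0,0,-0.095,0,0],[0,0,0,0,-0.13,0,0],[0,0,0,0,-0.15,0,0],[0,0,0,0,-0.15,0,0]]]' --squeeze 45

```text
time: 11.85
ee_pos: [0.5515, -0.3162, 0.2857]
eef_rot: [-0.68, 0.194, -0.194, 0.68]
ft_force: [-0.5, -0.0, -1.9]
width: 0.0074
grip_force: 45.0
```

```bash
cat > f.py <<'E'
from kin import *
import sys
st()
PSI,TAU,DZ=65,55,.06
s=readout.read_state();q0=s['joint_positions']
p,Rt=lay(PSI,TAU,DZ);x=ik(p,Rt,[q0]);print('goal q',x[1].round(2),p.round(3))
P0,R0=fk(q0);n=int(sys.argv[1]);a=float(sys.argv[2])
prev=R0
for k in range(1,n+1):
    f=a*k/n;f=f*f*(3-2*f) if a==1 else f
    pk,Rk=fk(q0+(x[1]-q0)*f)
    Rp=Rk*Rpt.inv();c=pk-Rp.apply(tp);zs=[(c+Rp.apply([i*.055,j*.05,0])) for i in(1,-1) for j in(1,-1)]
    print(np.r_[(R0.inv()*Rk).as_rotvec(),R0.inv().apply(pk-P0)].round(3).tolist(),'step',np.rad2deg((prev.inv()*Rk).magnitude()).round(1),'p',pk.round(2),'body',round(bodyz(pk,Rk),3),'plate low',min(z[2] for z in zs).round(3),'ctr',c.round(2));prev=Rk
E
python3 f.py 10 0.5
```

```text
t 11.85 p [ 0.5515 -0.3162  0.2857] u 0.5 v -0.3925 q [ 1.16  0.8  -0.32  1.43 -1.17  1.75 -0.95] F [-0.5 -0.  -1.9] w 0.0074 g 45.0
x,y,z axes [[0.85, -0.527, -0.001], [-0.001, 0.0, -1.0], [0.527, 0.85, -0.0]]
goal q [ 0.55  0.9  -0.93  1.39 -0.17  1.41  1.16] [0.571 0.203 0.148]
[-0.026, -0.068, -0.108, -0.007, 0.01, 0.032] step 7.5 p [ 0.56 -0.28  0.28] body 0.185 plate low 0.27 ctr [ 0.56 -0.24  0.28]
[-0.045, -0.138, -0.219, -0.016, 0.019, 0.062] step 7.6 p [ 0.57 -0.25  0.27] body 0.175 plate low 0.248 ctr [ 0.56 -0.21  0.26]
[-0.057, -0.21, -0.333, -0.026, 0.029, 0.092] step 7.7 p [ 0.58 -0.22  0.26] body 0.166 plate low 0.227 ctr [ 0.57 -0.18  0.25]
[-0.062, -0.283, -0.449, -0.037, 0.038, 0.12] step 7.9 p [ 0.59 -0.19  0.25] body 0.158 plate low 0.206 ctr [ 0.57 -0.15  0.24]
[-0.059, -0.358, -0.567, -0.048, 0.047, 0.147] step 8.0 p [ 0.59 -0.16  0.24] body 0.153 plate low 0.186 ctr [ 0.58 -0.12  0.23]
[-0.048, -0.433, -0.686, -0.061, 0.055, 0.173] step 8.1 p [ 0.59 -0.13  0.24] body 0.149 plate low 0.167 ctr [ 0.58 -0.1   0.21]
[-0.03, -0.509, -0.808, -0.074, 0.064, 0.198] step 8.2 p [ 0.6  -0.1   0.23] body 0.146 plate low 0.149 ctr [ 0.58 -0.07  0.2 ]
[-0.003, -0.584, -0.93, -0.088, 0.072, 0.221] step 8.4 p [ 0.6  -0.08  0.22] body 0.145 plate low 0.133 ctr [ 0.58 -0.05  0.19]
[0.032, -0.659, -1.053, -0.102, 0.08, 0.244] step 8.5 p [ 0.6  -0.05  0.21] body 0.146 plate low 0.117 ctr [ 0.58 -0.02  0.18]
[0.076, -0.732, -1.177, -0.116, 0.088, 0.266] step 8.6 p [ 0.6  -0.03  0.2 ] body 0.148 plate low 0.104 ctr [ 0.58 -0.    0.17]
```

step_arm --deltas '[[[-0.02,-0.034,-0.054,-0.004,-0.005,0.016,0],[-0.026,-0.068,-0.108,-0.007,-0.01,0.032,0],[-0.045,-0.138,-0.219,-0.016,-0.02,0.062,0],[-0.057,-0.21,-0.333,-0.026,-0.025,0.092,0],[-0.062,-0.283,-0.449,-0.037,-0.025,0.12,0],[-0.059,-0.358,-0.567,-0.048,-0.025,0.147,0],[-0.048,-0.433,-0.686,-0.061,-0.025,0.173,0],[-0.03,-0.509,-0.808,-0.074,-0.025,0.198,0],[-0.003,-0.584,-0.93,-0.088,-0.025,0.221,0],[0.032,-0.659,-1.053,-0.102,-0.025,0.244,0],[0.076,-0.732,-1.177,-0.116,-0.025,0.266,0],[0.076,-0.732,-1.177,-0.116,-0.025,0.266,0]]]'

```text
time: 13.35
ee_pos: [0.5929, -0.0261, 0.3094]
eef_rot: [0.667, 0.457, 0.294, -0.509]
ft_force: [0.7, -0.2, -1.0]
width: 0.0081
grip_force: 45.0
```

```bash
sed -i 's/65,55,.06/65,55,.10/' f.py; python3 f.py 14 1
```

```text
t 13.35 p [ 0.5929 -0.0261  0.3094] u 0.5829 v -0.1114 q [ 0.83  0.7  -0.59  1.37 -0.78  1.7   0.  ] F [ 0.7 -0.2 -1. ] w 0.0081 g 45.0
x,y,z axes [[0.41, 0.31, 0.858], [0.909, -0.064, -0.411], [-0.072, 0.949, -0.308]]
goal q [ 0.52  0.82 -0.88  1.37 -0.25  1.47  1.17] [0.571 0.203 0.188]
[0.004, -0.008, -0.019, -0.001, 0.001, 0.004] step 1.2 p [ 0.59 -0.02  0.31] body 0.257 plate low 0.211 ctr [0.58 0.01 0.28]
[0.017, -0.03, -0.074, -0.003, 0.003, 0.015] step 3.4 p [ 0.59 -0.01  0.31] body 0.255 plate low 0.203 ctr [0.58 0.02 0.27]
[0.038, -0.061, -0.159, -0.006, 0.005, 0.033] step 5.3 p [0.59 0.01 0.3 ] body 0.253 plate low 0.191 ctr [0.58 0.03 0.26]
[0.068, -0.1, -0.269, -0.011, 0.008, 0.054] step 6.9 p [0.59 0.03 0.28] body 0.25 plate low 0.177 ctr [0.58 0.05 0.25]
[0.107, -0.141, -0.4, -0.016, 0.011, 0.079] step 8.2 p [0.59 0.05 0.27] body 0.248 plate low 0.162 ctr [0.58 0.07 0.23]
[0.154, -0.181, -0.546, -0.021, 0.014, 0.106] step 9.1 p [0.59 0.07 0.26] body 0.243 plate low 0.148 ctr [0.58 0.09 0.22]
[0.207, -0.217, -0.701, -0.027, 0.016, 0.133] step 9.6 p [0.59 0.1  0.24] body
[... 189 characters left out ...]
0.036, 0.018, 0.184] step 9.5 p [0.58 0.14 0.22] body 0.183 plate low 0.117 ctr [0.58 0.16 0.18]
[0.381, -0.286, -1.154, -0.04, 0.019, 0.207] step 8.8 p [0.58 0.16 0.21] body 0.168 plate low 0.112 ctr [0.58 0.18 0.17]
[0.432, -0.296, -1.277, -0.043, 0.019, 0.226] step 7.6 p [0.57 0.18 0.2 ] body 0.157 plate low 0.109 ctr [0.58 0.2  0.16]
[0.474, -0.3, -1.374, -0.046, 0.019, 0.24] step 6.0 p [0.57 0.19 0.19] body 0.149 plate low 0.107 ctr [0.58 0.21 0.16]
[0.501, -0.302, -1.438, -0.047, 0.019, 0.25] step 3.9 p [0.57 0.2  0.19] body 0.145 plate low 0.106 ctr [0.58 0.22 0.15]
[0.511, -0.302, -1.46, -0.047, 0.019, 0.253] step 1.4 p [0.57 0.2  0.19] body 0.144 plate low 0.106 ctr [0.58 0.23 0.15]
```

step_arm --deltas '[[[0.017,-0.03,-0.074,-0.003,0.003,0.015,0],[0.038,-0.061,-0.159,-0.006,0.005,0.033,0],[0.068,-0.1,-0.269,-0.011,0.008,0.054,0],[0.107,-0.141,-0.4,-0.016,0.011,0.079,0],[0.154,-0.181,-0.546,-0.021,0.014,0.106,0],[0.207,-0.217,-0.701,-0.027,0.016,0.133,0],[0.265,-0.247,-0.859,-0.032,0.017,0.159,0],[0.324,-0.271,-1.013,-0.036,0.018,0.184,0],[0.381,-0.286,-1.154,-0.04,0.019,0.207,0],[0.432,-0.296,-1.277,-0.043,0.019,0.226,0],[0.474,-0.3,-1.374,-0.046,0.019,0.24,0],[0.501,-0.302,-1.438,-0.047,0.019,0.25,0],[0.511,-0.302,-1.46,-0.047,0.019,0.253,0],[0.511,-0.302,-1.46,-0.047,0.019,0.253,0]]]'

```text
time: 15.1
ee_pos: [0.5741, 0.1943, 0.1827]
eef_rot: [0.098, 0.897, 0.346, -0.257]
ft_force: [0.2, -0.2, -0.9]
width: 0.0073
grip_force: 45.0
```

```bash
python3 - <<'E'
from kin import *
st();grab('scene','s4.png');s=readout.read_state();P0=s['ee_pos'];R0=R.from_quat(s['eef_rot'])
for dz in(.1,.02,.006,0):
    p,Rt=lay(65,55,dz);M=Rt.as_matrix();row(p,M[:,2],M[:,1])
print('world down in tool',R0.inv().apply(-Z).round(3))
E
```

```text
t 15.1 p [0.5741 0.1943 0.1827] u 0.5961 v 0.1094 q [ 0.52  0.81 -0.85  1.37 -0.26  1.47  1.18] F [ 0.2 -0.2 -0.9] w 0.0073 g 45.0
x,y,z axes [[-0.849, -0.003, 0.529], [0.353, 0.741, 0.571], [-0.394, 0.671, -0.628]]
turn [ 0.002  0.003 -0.008] deg 0.5 shift [0.005  0.0085 0.0044]
turn [ 0.002  0.003 -0.008] deg 0.5 shift [-0.0373 -0.0371  0.0546]
turn [ 0.002  0.003 -0.008] deg 0.5 shift [-0.0447 -0.0451  0.0634]
turn [ 0.002  0.003 -0.008] deg 0.5 shift [-0.0479 -0.0486  0.0672]
world down in tool [-0.529 -0.571  0.628]
```

View pics/s4.png

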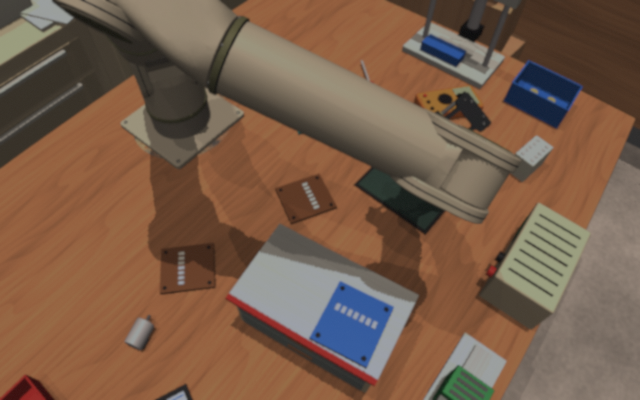

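The scene view shows the arm over the mat, with the plate hidden behind the wrist and blue undisturbed at (350,323). I'll check from the top.

```bash
python3 - <<'E'
from kin import *
c=grab('top');cv2.imwrite('pics/t4.png',cv2.resize(c['img'][60:260,120:380,::-1],None,fx=3,fy=3))
# predicted plate corners (back face) 
s=readout.read_state();Rt=R.from_quat(s['eef_rot']);Rp=Rt*Rpt.inv();ce=s['ee_pos']-Rp.apply(tp)
K=np.array([[c['fx'],0,c['cx']],[0,c['fy'],c['cy']],[0,0,1.]])
for i,j in((1,1),(1,-1),(-1,-1),(-1,1)):
    w=ce+Rp.apply([i*.055,j*.05,-.004]);v=R.from_quat(c['rotation']).inv().apply(w-c['origin']);v=v*[1,-1,-1]
    print(w.round(3),((cv2.projectPoints(v.reshape(1,1,3),np.zeros(3),np.zeros(3),K,np.array([c['k1'],0,0,0]))[0].ravel()-[120,60])*3).round(0))
E
```

```text
[0.643 0.228 0.104] [269. 165.]
[0.553 0.271 0.104] [207. 288.]
[0.526 0.214 0.194] [248. 306.]
[0.617 0.171 0.194] [317. 170.]
```

View pics/t4.png

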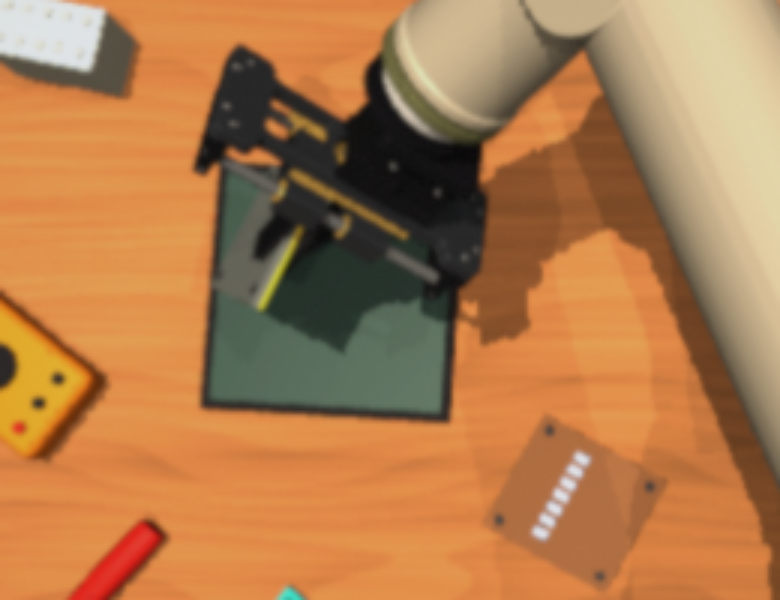

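The top crop shows the plate with its grey back up and its yellow edge visible at (283,265), over the mat. It matches the predicted corners, so it hasn't slipped. Lowering the far edge onto the mat.

step_arm --deltas '[[[0,0,-0.004,-0.01,-0.005,0.02,0],[0,0,-0.008,-0.025,-0.022,0.04,0],[0,0,-0.008,-0.0373,-0.0371,0.0546,0],[0,0,-0.008,-0.0425,-0.0427,0.0608,0],[0,0,-0.008,-0.0447,-0.0451,0.0634,0],[0,0,-0.008,-0.0458,-0.0463,0.0647,0],[0,0,-0.008,-0.0468,-0.0474,0.066,0],[0,0,-0.008,-0.0468,-0.0474,0.066,0]]]'

```text
time: 16.2
ee_pos: [0.5714, 0.2044, 0.0904]
eef_rot: [0.093, 0.898, 0.347, -0.255]
ft_force: [0.2, 0.2, -0.8]
width: 0.0076
grip_force: 45.0
```

```bash
cat > g.py <<'E'
from kin import *
st();s=readout.read_state();P0=s['ee_pos'];R0=R.from_quat(s['eef_rot'])
p,Rt=lay(65,55,0);M=Rt.as_matrix();row(p,M[:,2],M[:,1])
for tau in (52,50,48,46,45):
    p,Rt=lay(65,tau,-.001);p0,r0=lay(65,55,0.001)
    print(tau,np.r_[(R0.inv()*Rt).as_rotvec(),R0.inv().apply(p-P0)].round(4).tolist(),'body',bodyz(p,Rt).round(3))
E
python3 g.py
```

```text
t 16.2 p [0.5714 0.2044 0.0904] u 0.5949 v 0.1198 q [ 0.49  0.92 -0.82  1.42 -0.22  1.35  1.25] F [ 0.2  0.2 -0.8] w 0.0076 g 45.0
x,y,z axes [[-0.853, -0.011, 0.522], [0.344, 0.741, 0.576], [-0.393, 0.671, -0.629]]
turn [0.002 0.004 0.004] deg 0.3 shift [-0.0014 -0.0024  0.0011]
52 [-0.0386, 0.0037, -0.03, -0.0018, -0.0082, 0.0016] body 0.035
50 [-0.0654, 0.0036, -0.0523, -0.0019, -0.0116, 0.0017] body 0.03
48 [-0.0922, 0.0036, -0.0747, -0.002, -0.0151, 0.0019] body 0.025
46 [-0.119, 0.0036, -0.0971, -0.0022, -0.0185, 0.0021] body 0.02
45 [-0.1324, 0.0035, -0.1083, -0.0023, -0.0203, 0.0023] body 0.018
```

step_arm --deltas '[[[-0.02,0.0036,-0.015,-0.0008,-0.004,0.0008,0],[-0.0386,0.0037,-0.03,-0.0013,-0.0076,0.001,0],[-0.0654,0.0036,-0.0523,-0.0014,-0.011,0.0011,0],[-0.0922,0.0036,-0.0747,-0.0015,-0.0145,0.0013,0],[-0.119,0.0036,-0.0971,-0.0017,-0.0179,0.0015,0],[-0.1324,0.0035,-0.1083,-0.002,-0.02,0.002,0],[-0.1324,0.0035,-0.1083,-0.002,-0.02,0.002,0]]]'

```text
time: 17.08
ee_pos: [0.5653, 0.1912, 0.0775]
eef_rot: [0.06, 0.875, 0.421, -0.231]
ft_force: [-0.3, 0.3, 8.2]
width: 0.0073
grip_force: 45.2
```

```bash
cat > g2.py <<'E'
from kin import *
st();s=readout.read_state();P0=s['ee_pos'];R0=R.from_quat(s['eef_rot'])
Rp=R0*Rpt.inv();ce=P0-Rp.apply(tp);print('far edge z',[(ce+Rp.apply([.055,j,.004])).round(4) for j in(.05,-.05)],'down in tool',R0.inv().apply(-Z).round(3),'body',bodyz(P0,R0))
E
python3 g2.py
```

```text
t 17.07 p [0.5653 0.1912 0.0775] u 0.587 v 0.1076 q [ 0.6   0.98 -0.87  1.48 -0.26  1.3   1.43] F [-0.3  0.3  8.2] w 0.0073 g 45.2
x,y,z axes [[-0.886, -0.09, 0.454], [0.299, 0.638, 0.71], [-0.353, 0.765, -0.538]]
far edge z [array([0.6374, 0.2322, 0.0046]), array([0.5468, 0.2746, 0.0048])] down in tool [-0.454 -0.71   0.538] body 0.018866247284450556
```

```bash
cat > k.py <<'E'
from kin import *
s=readout.read_state();P0=s['ee_pos'];R0=R.from_quat(s['eef_rot']);q=s['joint_positions']
w0=.008;w1=.060
Rp=R0*Rpt.inv();ce=P0-Rp.apply(tp);E=ce+Rp.apply([.055,0,.004]);h=Rp.apply([1,0,0]);h[2]=0;h/=np.linalg.norm(h);lat=np.cross(Z,h)
C0=P0+R0.apply([0,-w0/2,.022]);d=C0-E;D0=np.hypot(d@h,d@Z);ph0=np.arctan2(d@Z,-(d@h));l0=d@lat
print('D0',D0.round(3),'phi',np.rad2deg(ph0).round(1),'lat',l0.round(3))
P1=P0+R0.apply([0,(w1-w0)/2,0]);x=ik(P1,R0,[q]);print('open: shift y',(w1-w0)/2,x is not None,x and x[1].round(2));q=x[1];P1f,_=fk(q)
el=np.deg2rad(75);RF=axes(np.cos(el)*h-np.sin(el)*Z,np.sin(el)*h+np.cos(el)*Z);rv=(R0.inv()*RF).as_rotvec();print('rot',np.rad2deg(np.linalg.norm(rv)))
N=14
for k in range(1,N+1):
    f=k/N;Rk=R0*R.from_rotvec(rv*min(1,f*1.25));ph=ph0+(np.deg2rad(3.5)-ph0)*f;D=D0+(.104-D0)*f
    C=E-h*D*np.cos(ph)+Z*D*np.sin(ph)+lat*l0*(1-f*.0)
    p=C-Rk.apply([0,-w1/2,.022]);x=ik(p,Rk,[q],.02);ok=x is not None
    if ok:q=x[1]
    n=h*np.sin(ph)+Z*np.cos(ph)
    low=min((p+Rk.apply([a,-w1/2-.015,.022]))[2] for a in(-.012,.012));pad=min((p+Rk.apply([a,-w1/2,.022]))[2] for a in(-.012,.012))
    up=min((p+Rk.apply([a,w1/2+b,.022])-E)@n for a in(-.012,.012) for b in(0,.015))-.008
    print(np.r_[R0.inv().__mul__(Rk).as_rotvec(),R0.inv().apply(p-P1)].round(4).tolist(),'phi',np.rad2deg(ph).round(0),'low',low.round(4),pad.round(3),'up',up.round(3),'body',bodyz(p,Rk).round(3),ok,q.round(2)[[4,5,6]])
E
python3 k.py
```

```text
D0 0.082 phi 44.8 lat 0.012
open: shift y 0.026 True [ 0.57  0.98 -0.87  1.45 -0.27  1.31  1.4 ]
rot 49.78801168458623
[0.0452, -0.0609, 0.0162, 0.0017, -0.0034, 0.0003] phi 42.0 low 0.0454 0.056 up 0.051 body 0.042 True [-0.25  1.25  1.38]
[0.0905, -0.1219, 0.0324, 0.0032, -0.0069, 0.0009] phi 39.0 low 0.044 0.054 up 0.05 body 0.047 True [-0.24  1.19  1.35]
[0.1357, -0.1828, 0.0485, 0.0044, -0.0107, 0.0017] phi 36.0 low 0.0423 0.051 up 0.048 body 0.052 True [-0.22  1.13  1.31]
[0.1809, -0.2437, 0.0647, 0.0053, -0.0146, 0.0028] phi 33.0 low 0.0404 0.049 up 0.046 body 0.056 True [-0.21  1.07  1.28]
[0.2261, -0.3046, 0.0809, 0.0059, -0.0187, 0.0041] phi 30.0 low 0.0384 0.046 up 0.043 body 0.06 True [-0.19  1.02  1.23]
[0.2714, -0.3656, 0.0971, 0.0063, -0.023, 0.0058] phi 27.0 low 0.0361 0.043 up 0.04 body 0.064 True [-0.17  0.96  1.18]
[0.3166, -0.4265, 0.1133, 0.0063, -0.0274, 0.0076] phi 24.0 low 0.0337 0.04 up 0.037 body 0.067 True [-0.14  0.91  1.12]
[0.3618, -0.4874, 0.1295, 0.0061, -0.032, 0.0097] phi 21.0 low 0.031 0.037 up 0.033 body 0.07 True [-0.1   0.86  1.06]
[0.407, -0.5484, 0.1456, 0.0055, -0.0367, 0.0121] phi 18.0 low 0.0281 0.033 up 0.029 body 0.072 True [-0.05  0.81  0.98]
[0.4523, -0.6093, 0.1618, 0.0047, -0.0415, 0.0147] phi 15.0 low 0.0251 0.03 up 0.024 body 0.074 True [0.   0.77 0.88]
[0.4975, -0.6702, 0.178, 0.0035, -0.0464, 0.0175] phi 12.0 low 0.0218 0.026 up 0.02 body 0.076 True [0.07 0.73 0.77]
[0.5065, -0.6824, 0.1812, 0.0024, -0.0515, 0.0191] phi 9.0 low 0.0173 0.021 up 0.017 body 0.072 True [0.09 0.72 0.75]
[0.5065, -0.6824, 0.1812, 0.0011, -0.0566, 0.0205] phi 6.0 low 0.0123 0.016 up 0.014 body 0.067 True [0.09 0.71 0.75]
[0.5065, -0.6824, 0.1812, -0.0003, -0.0617, 0.0222] phi 3.0 low 0.0072 0.011 up 0.011 body 0.062 True [0.1  0.7  0.75]
```

step_arm --deltas '[[[0,0,0,0.0002,0.0005,-0.0002,10],[0,0,0,0.0002,0.0018,-0.0002,14],[0,0,0,0,0.0035,0,18],[0,0,0,0,0.0065,0,24],[0,0,0,0,0.0095,0,31],[0,0,0,0,0.0126,0,38],[0,0,0,0,0.0156,0,45],[0,0,0,0,0.0187,0,52],[0,0,0,0,0.0217,0,59],[0,0,0,0,0.0248,0,66],[0,0,0,0,0.026,0,69],[0,0,0,0,0.026,0,69]]]'

```text
time: 18.58
ee_pos: [0.573, 0.2077, 0.0947]
eef_rot: [0.06, 0.876, 0.419, -0.231]
ft_force: [-0.2, 0.4, -0.5]
width: 0.0599
grip_force: 0.2
```

```bash
python3 - <<'E'
from kin import *
st();c=grab('top');cv2.imwrite('pics/t5.png',cv2.resize(c['img'][60:260,120:380,::-1],None,fx=3,fy=3))
E
```

```text
t 18.57 p [0.573  0.2077 0.0947] u 0.597 v 0.1228 q [ 0.57  0.97 -0.88  1.45 -0.27  1.3   1.4 ] F [-0.2  0.4 -0.5] w 0.0599 g 0.2
x,y,z axes [[-0.886, -0.088, 0.455], [0.299, 0.641, 0.707], [-0.354, 0.763, -0.542]]
```

View pics/t5.png

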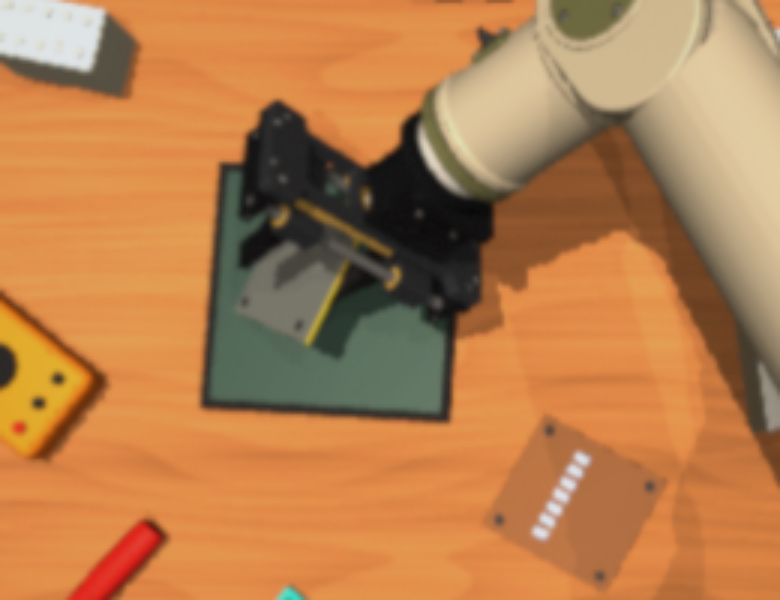

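The top crop shows the plate, grey back up, leaning on the lower finger with its far edge on the mat at (240,305)-(305,345). The upper finger is clear. Now lowering it.

step_arm --deltas '[[[0.0226,-0.0305,0.008,0.0009,-0.0017,0.0002,69],[0.0452,-0.0609,0.0162,0.0017,-0.0034,0.0003,69],[0.0905,-0.1219,0.0324,0.0032,-0.0069,0.0009,69],[0.1357,-0.1828,0.0485,0.0044,-0.0107,0.0017,69],[0.1809,-0.2437,0.0647,0.0053,-0.0146,0.0028,69],[0.2261,-0.3046,0.0809,0.0059,-0.0187,0.0041,69],[0.2714,-0.3656,0.0971,0.0063,-0.023,0.0058,69],[0.3166,-0.4265,0.1133,0.0063,-0.0274,0.0076,69],[0.3618,-0.4874,0.1295,0.0061,-0.032,0.0097,69],[0.407,-0.5484,0.1456,0.0055,-0.0367,0.0121,69],[0.4523,-0.6093,0.1618,0.0047,-0.0415,0.0147,69],[0.4975,-0.6702,0.178,0.0035,-0.0464,0.0175,69],[0.5065,-0.6824,0.1812,0.003,-0.049,0.0184,69],[0.5065,-0.6824,0.1812,0.0024,-0.0515,0.0191,69],[0.5065,-0.6824,0.1812,0.0018,-0.054,0.0198,69],[0.5065,-0.6824,0.1812,0.0011,-0.0566,0.0205,69],[0.5065,-0.6824,0.1812,0.0004,-0.0592,0.0214,69],[0.5065,-0.6824,0.1812,0.0004,-0.0592,0.0214,69]]]'

```text
time: 20.88
ee_pos: [0.5473, 0.1857, 0.0411]
eef_rot: [0.214, 0.968, 0.125, 0.028]
ft_force: [-0.2, 0.2, -0.1]
width: 0.0601
grip_force: 0.0
```

```bash
python3 - <<'E'
from kin import *
st();s=readout.read_state();p=s['ee_pos'];Rk=R.from_quat(s['eef_rot']);w=s['width']
for y in(-w/2,-w/2-.015,w/2):print([(p+Rk.apply([a,y,.022])).round(4).tolist() for a in(-.012,.012)])
h=np.array([np.cos(np.deg2rad(65)),np.sin(np.deg2rad(65)),0]);print('h,Z in tool',Rk.inv().apply(h).round(3),Rk.inv().apply(Z).round(3))
c=grab('top');cv2.imwrite('pics/t6.png',cv2.resize(c['img'][60:260,120:380,::-1],None,fx=3,fy=3))
E
```

```text
t 20.88 p [0.5473 0.1857 0.0411] u 0.5684 v 0.1047 q [ 0.26  0.42 -0.64  1.91  0.1   0.71  0.75] F [-0.2  0.2 -0.1] w 0.0601 g 0.0
x,y,z axes [[-0.907, 0.421, -0.001], [0.407, 0.877, 0.255], [0.108, 0.231, -0.967]]
[[0.5483, 0.1594, 0.0121], [0.5265, 0.1695, 0.0121]]
[[0.5422, 0.1462, 0.0083], [0.5204, 0.1563, 0.0083]]
[[0.5728, 0.2121, 0.0275], [0.551, 0.2222, 0.0274]]
h,Z in tool [-0.002  0.967  0.255] [-0.001  0.255 -0.967]
```

View pics/t6.png

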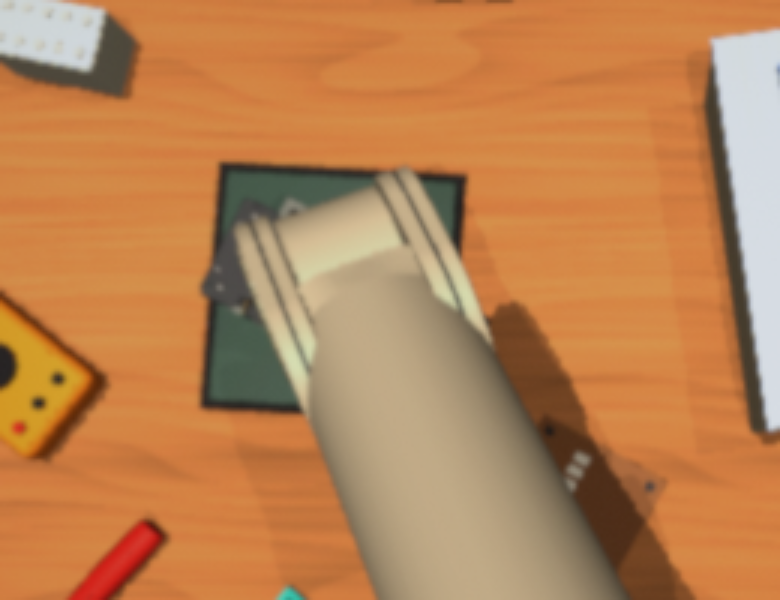

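The top crop shows the wrist over the mat, with a plate corner at (293,205) showing its grey back. Lowering another 2.5 mm, then easing the finger out.

step_arm --deltas '[[[0,0,0,0,-0.0003,0.0012,69],[0,0,0,0,-0.0006,0.0024,69],[0,0,0,0,-0.002,0.0021,69],[0,0,0,0,-0.004,0.0015,69],[0,0,0,0,-0.006,0.001,69],[0,0,0,0,-0.008,0.0005,69],[0,0,0,0,-0.01,0,69],[0,0,0,0,-0.013,-0.0008,69],[0,0,0,0,-0.017,-0.0018,69],[0,0,0,0,-0.022,-0.0032,69],[0,0,0,0,-0.022,-0.0032,69]]]'

```text
time: 22.3
ee_pos: [0.538, 0.1653, 0.0388]
eef_rot: [0.214, 0.968, 0.125, 0.029]
ft_force: [0.0, 0.5, 0.7]
width: 0.0597
grip_force: 0.0
```

step_arm --deltas '[[[0,0,0,0,0.005,-0.02,69],[0,0,0,0,0.0128,-0.05,69],[0,0,0,0,0.0255,-0.0967,69],[0,0,0,0,0.03,-0.14,69],[0,0,0,0,0,-0.18,69],[0,0,0,0,-0.06,-0.2,69],[0,0,0,0,-0.12,-0.22,69],[0,0,0,0,-0.17,-0.23,69],[0,0,0,0,-0.22,-0.24,69],[0,0,0,0,-0.22,-0.24,69]]]'

```text
time: 23.55
ee_pos: [0.4214, -0.0856, 0.2145]
eef_rot: [0.216, 0.968, 0.125, 0.029]
ft_force: [0.5, 1.0, 0.7]
width: 0.0602
grip_force: 0.0
```

```bash
python3 - <<'E'
from kin import *
st();c=grab('top');g=grab('scene');cv2.imwrite('pics/e7.png',np.vstack([cv2.resize(c['img'][60:260,120:380,::-1],(390,300)),cv2.resize(g['img'][60:260,250:510,::-1],(390,300))]))
E
```

```text
t 23.55 p [ 0.4214 -0.0856  0.2145] u 0.4046 v -0.1456 q [ 0.79 -0.08 -0.47  2.   -0.31  1.19  1.56] F [0.5 1.  0.7] w 0.0602 g 0.0
x,y,z axes [[-0.905, 0.426, -0.001], [0.412, 0.875, 0.254], [0.11, 0.23, -0.967]]
```

View pics/e7.png

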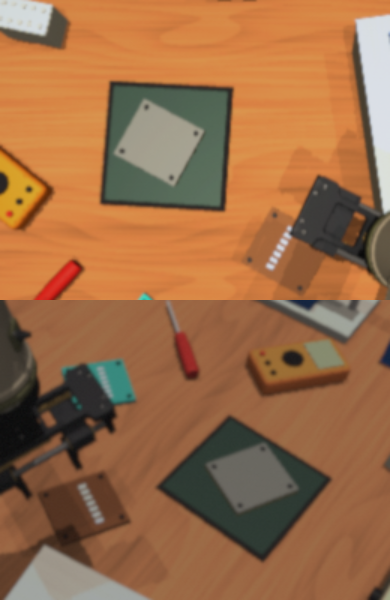

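The pictures show the plate lying flat on the mat, grey back up, near its centre ((160,142) in the top half). The gripper is clear of it.

```bash
python3 -c "
from bench import r
print(r.close_job())"
```

```text
the job is handed in; nothing more can be done
None
```

I slid the yellow cover out over the red edge, pinched it, turned it over and laid it yellow face down on the mat, then handed the job in at about 24 s. The last pictures show it flat and well inside the mat with the gripper clear of it. The blue cover was still in place when last seen.

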